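# Park the cutting press and open its oil filler

### The arm

A 6-joint arm with a two-finger parallel gripper is mounted at the origin on the work surface. World frame = base frame: x ahead of the robot, y to its left, z up, the work surface at z = 0. Lengths are in m, angles in rad, forces in N, time in s.
With the tool pointing down it reaches from about 0.225 to 0.875 m from the base axis. Payload 3.4 kg.
Tool frame: the origin (TCP) lies between the finger pads; the fingertips stand 8 mm ahead of it and the grasp point (between the pads) lies 11 mm behind it; z points along the fingers, y is the line along which they close (so a half turn about z gives the same grasp; the last joint's range is limited). The gripper opens to 85 mm and grips with 20 to 120 N. Pads are 22 mm wide; open, the fingers measure 114 mm over their backs; the gripper's body (76 mm by 85 mm) begins 54 mm behind the grasp point. The pads swing forward as they close: fully open they stand 13 mm farther back than shut.
Start: joints at [1.167, 0.276, 1.505, -0, 1.361, -0.121], TCP at [0.16, 0.552, 0.239] pointing down, gripper open.
Joint ranges: [-2.89, 2.89], [-0.75, 2.08], [0.22, 2.7], [-1.18, 4.32], [0.11, 2.71], [-2.7, 2.7]. Speed limits (rad/s): [2.57, 2.57, 3.14, 3.14, 3.14, 3.14].

### API

Orientations are given as a unit quaternion [w, x, y, z].
In Python, from rig import manip gives the robot as it stands.
- The arm moves only by the tool move_arm, never from a script. Its argument "deltas" is a list that holds one entry, the list of rows, each a list of 5 numbers: the shift along the tool's x, y, z normalised to -1 to 1, where 1 is 80 cm, then the turn about the tool's z normalised to -1 to 1, where 1 is 120 degrees, then the closure, from -1 (fully open) to 1 (shut). In form: [[[tx, ty, tz, twist, grip], ...]]. A call has 1 to 12 rows; each row is the pose to reach, as a shift and turn from the pose commanded when the call began, along the tool's axes at that moment; what a row does not reach only later rows make up. A row lasts 1/10 s, in which the tool goes at most 50 mm and 8.59 degrees, less where a joint would pass 70% of its speed; a pose out of reach is approached as far as the arm can. A call with a number of a shift or a turn outside -1 to 1 is refused whole. A call with a gripper value outside its range is refused whole. The fingers move at their own pace and stop on an object; "squeeze" is the grip in N (left out, the last holds). Time passes only in rows, so rows that repeat a pose let the fingers close. It gives the time, the measured TCP pose, the force, the opening and the grip force at its end, in the units of the state.
- manip.get_state(): the state, without advancing time (a new reading comes with each control period).
- manip.get_image(name): name is "side" or "top"; returns the picture (400x640x3 uint8, red, green, blue); there is no depth.
- manip.camera_params(name): a dict with "fx", "fy", "cx", "cy" (pixels), "R" (3x3) and "t" (3): a world point X has camera coordinates R X + t. Camera axes: x right, y down, z forward; pixel columns grow to the right and rows downward; lengths in m; the calibration is good to about 2 mm. A picture is of the moment at which its call begins. camera_params takes no time and is no camera call.
- manip.sign_off(): hands the job in; it is judged then, once.
The state is a dict: "clock": time; "qpos": joint angles; "qd": joint speeds; "effort": joint torques, N m; "position": TCP position; "ee_rot": TCP orientation; "contact_force": force on the tool from outside, world axes, zero at the start; "moment": the same for the moment, N m; "width": finger opening in m; "gripper_force": force on a finger pad.
Only numpy, scipy, OpenCV 4.12 (cv2) and the standard library are available. Lean on these libraries where they do the work, as an engineer would, in place of code of your own. Each camera call takes 0.05 s, during which the arm holds its last target. There are 200 camera calls.

### The job

Get the bench cutting press ready for an oil top-up: swing its arm (the one with the upright black grip) aside to the parking bracket and push it right home, until the hook on the arm has taken the parking pin and its yellow latch has flipped shut behind it. Then lift the loose yellow filler cap off the neck, keep it upright, and set it down the right way up (do not drop it) in the white cap cup on the blue drip tray. Leave the funnel, tins, jar, die and tools where they are.

Things in the scene. Friction and masses are not known exactly. Their poses are not given: they have to be found in the camera images.
- press: The red bench cutting press; it does not move. Origin on the table, under the vertical swing axis of the arm (steel column, 70 mm thick). z up; -x points to its front (roughly to the robot), +y to the side where the arm is parked. Its deck, 270 mm wide, reaches from 340 mm in front of the axis to 90 mm behind, top 70 mm above the table; white cutting board in front, top at 95 mm.
- swing (a joint): Angle of the swing arm, rad. 0: it points along the press's -x; it grows as it swings to the press's +y side (clockwise from above). The pin meets the shut latch at about 1.07, the latch flips shut behind it at about 1.28, a stop ends the swing at 1.316. It stays where it is left and takes about 2 N at the grip, 4 N while the latch opens; once latched it cannot go back below about 1.15.
- latch (a joint): Angle of the sprung yellow latch across the hook's mouth, rad. 0: shut; it grows to about 1.4 as the pin pushes it inwards and springs back to 0 when the pin has passed.
- press_grip (a point): The upright black round grip on the outer end of the swing arm: 28 mm across, 270 mm from the swing axis, from 219 to 309 mm above the table; this point is on its axis, 275 mm up. The red arm reaches 300 mm from the axis, 70 mm wide near the column, 130 mm in its outer half; underside at 150 mm (172 mm over the filler), hub top at 255 mm. Axes: the press's, turned by joint swing.
- hook_seat (a point): Where the pin sits in the hook when it is parked: 165 mm from the swing axis, on the leading side of the arm, 195 mm above the table. The hook is a flat dark steel fork with a 22 mm mouth that opens in the direction of the swing towards parking.
- pin (a point): Centre of the fixed upright steel parking pin, 10 mm thick, on a bracket from the column, 195 mm above the table.
- filler_neck (a point): Centre of the top of the oil filler neck under the cap: a steel neck 33 mm across, top 101 mm above the table, 31 mm above the deck, 130 mm in front of the swing axis.
- cap_center (a point): Centre (half-way up) of the loose yellow filler cap, 45 mm tall, about 60 g: a fluted grip 40 mm across in its upper 24 mm, below it a hollow skirt 47 mm across that goes 20 mm down over the neck with 2 mm of play. It lifts straight off. On the neck its lower edge is 82 mm above the table. z points to its closed top.
- tray: The blue drip tray, 130 mm (its x) by 190 mm (its y), rim 16 mm high; fixed to the table for the run. Origin under its centre. The cap cup is 50 mm to the -y side of the centre, the green oil tin stands about 53 mm to the +y side. It may lie on either side of the press.
- cup_floor (a point): Centre of the inner floor of the white cap cup: 58 mm wide inside, 64 mm outside, rim 9 mm above this floor, floor 6 mm above the table. A cap standing in it has its centre 22 mm above this point.
- rivet_tray: Grey divided tray of rivets, 130 x 190 mm, 30 mm high, fixed; it takes the other of the two places beside the press. Origin under its centre.
- funnel: Loose orange oil funnel standing mouth down on the deck, on the +y side of the filler, about 90 mm from it: 68 mm across at the foot, 62 mm tall. Origin at the centre of its underside.
- die: Loose steel cutting die lying on the cutting board, about 90 x 60 mm, 19 mm tall. Origin at the centre of its underside.
- oil_tin: Loose green oil tin standing in the drip tray, 62 mm across, 118 mm tall with its red spout. Origin at the centre of its underside.
- cement_tin: Loose tin of cement, 86 mm across, 110 mm tall, on the table. Origin at the centre of its underside.
- snap_jar: Loose amber jar with a black lid, 60 mm across, 85 mm tall, on the table. Origin at the centre of its underside.
- mallet: Loose hammer, 220 mm long, lying on the table. Origin at the middle of its underside.
- driver: Loose screwdriver, 190 mm long, lying on the table. Origin at the middle of its underside.
- gauge (a point): Top of the round pressure gauge on the deck beside the filler, 92 mm to the press's -y side: dial 47 mm across facing forward, 24 mm thick, top 138 mm above the table.

How it is judged:
On the way, in this order (a step that is already met when the one before it is completed fails the run):
1. the arm is parked: the hook has taken the pin and the latch has flipped shut behind it, the cap still on its neck (value of joint swing above 1.12 rad and value of joint latch below 0.12 rad and horizontal distance between cap_center and filler_neck below 0.01 m and z of cap_center in the frame of filler_neck below 0.012 m), for 0.2 s.
2. the cap is lifted clear of the neck in the gripper (z of cap_center in the frame of filler_neck above 0.03 m and contact force between the fingers and cap above 0.5 N), for 0.1 s.
3. the cap is set down in the cup while still held, not dropped (horizontal distance between cap_center and cup_floor below 0.012 m and z of cap_center in the frame of cup_floor below 0.036 m and contact force between the fingers and cap above 0.3 N), for 0.04 s.
At the end, for the whole second after the job is handed in: The arm is parked (swing above 1.12 rad) with the latch shut (below 0.12 rad); the cap stands flat on the floor of the cup, closed top up (tilt under 0.12 rad, centre within 12 mm of the cup's and 18 to 26.5 mm above its floor), released and at rest (value of joint swing above 1.12 rad and value of joint latch below 0.12 rad and horizontal distance between cap_center and cup_floor below 0.012 m and z of cap_center in the frame of cup_floor between 0.018 and 0.0265 m and angle between cap_center's own z axis and vertical below 0.12 rad and linear speed of cap below 0.02 m/s); the robot touches nothing.
It fails at once if the cap is tipped over (more than 0.7 rad) (angle between cap_center's own z axis and vertical above 0.7 rad).
It fails at once if a bystander is moved by more than 25 mm (distance of any of funnel, die, oil_tin, cement_tin, snap_jar, mallet, driver from where it was at the start of the episode above 0.025 m).
It also fails if it takes over 59 s, if anything falls off the work surface, if the arm or the gripper's body presses on something with over 40 N, if the wrist force passes 120 N, or if a joint passes its speed limit or range.

## Working session

There is one attempt and no reset: what is moved stays moved. The work goes in short steps, Python scripts to look and compute and a tool call to move; the robot and the scene stay as the last step left them, time stands still between calls to the robot, and variables do not carry over. Pictures are saved under pics/ and viewed, at most 12 in all, crops included, and the job is handed in when it is done.

Besides the shell and the picture viewer there is one more tool, called after "Request:" as name([rows], argument=value, ...), one row to a line, values as JSON. move_arm: Moves the arm, as the interface text tells. Scaled input: -1 to 1 covers 80 cm each way for a shift and 120 degrees each way for a turn. Its arguments: {"type":"object","properties":{"deltas":{"type":"array","items":{"type":"array","items":{"type":"array","items":{"type":"number","minimum":-1,"maximum":1}}}},"squeeze":{"type":"number"}},"required":["deltas"]}

```bash
mkdir -p pics
python3 - <<'E'
from rig import manip
import cv2
for n in("side","top"):
    cv2.imwrite(f"pics/{n}0.png",manip.get_image(n)[:,:,::-1]); p=manip.camera_params(n); print(n,p)
print(manip.get_state())
E
```

```text
side {'fx': 465.5159171881976, 'fy': 465.5159171881976, 'cx': 319.74850898903503, 'cy': 194.87322921275634, 'R': array([[ 0.9955092 , -0.0943483 , -0.00773519],
       [-0.05404583, -0.49936755, -0.86470289],
       [ 0.07772055,  0.86123774, -0.50222413]]), 't': array([-0.52829278,  0.18895494,  1.29685877])}
top {'fx': 439.567521152368, 'fy': 439.567521152368, 'cx': 316.37597327694635, 'cy': 202.69429760781875, 'R': array([[ 0.01810745, -0.99962726,  0.02043183],
       [-0.99595778, -0.0198316 , -0.087606  ],
       [ 0.08797854, -0.01876292, -0.99594565]]), 't': array([-0.02908577,  0.54428609,  1.59829273])}
{'clock': 0.1, 'qpos': array([ 1.16698808e+00,  2.76549827e-01,  1.50598566e+00,  9.62053175e-06,
        1.36071069e+00, -1.21024173e-01]), 'qd': array([ 6.99338193e-04, -2.78255663e-03, -2.82065077e-03, -7.25860951e-05,
       -1.38361233e-03, -1.78959798e-04]), 'effort': array([ 2.90331664e-04, -4.17704129e+01, -2.46403188e+01, -2.78830748e-04,
        5.95549282e-03, -1.77527215e-05]), 'position': array([0.16028022, 0.55174263, 0.23852421]), 'ee_rot': array([-2.19017468e-04,  1.40922345e-01,  9.90020307e-01, -7.97240369e-04]), 'contact_force': array([-0.53256619, -0.44253548, -0.02694428]), 'moment': array([ 0.01177039, -0.00288372,  0.0233944 ]), 'gripper_force': 0.0, 'width': 0.08520873629583149}
```

View pics/side0.png

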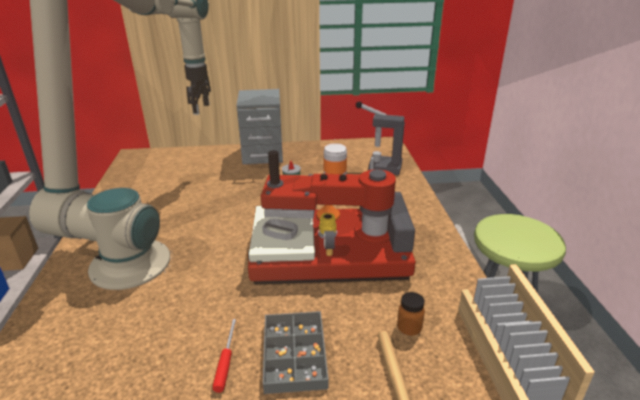

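View pics/top0.png

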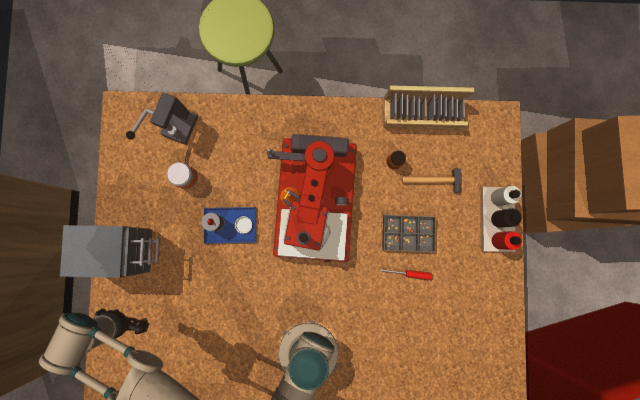

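The side view shows the press at (330,230), its grip at (273,165) and the yellow cap at (328,222). The top view shows the hub at (320,155), the grip at (304,238), the tray on the +y side with its cup at (244,225), the pin bracket at (272,154) and the rivet tray at (409,233). Next I'll measure these more closely.

```bash
cat > h.py <<'E'
from rig import manip
import numpy as np, cv2
def ray(n,u,v,z):
    p=manip.camera_params(n);R,t=p['R'],p['t'];c=-R.T@t
    d=R.T@np.array([(u-p['cx'])/p['fx'],(v-p['cy'])/p['fy'],1])
    return c+d*(z-c[2])/d[2]
def proj(n,X):
    p=manip.camera_params(n);q=p['R']@np.array(X)+p['t']
    return np.array([p['fx']*q[0]/q[2]+p['cx'],p['fy']*q[1]/q[2]+p['cy']])
def blobs(im,lo,hi,roi,amin=8):
    x0,y0,x1,y1=roi; h=cv2.cvtColor(im[y0:y1,x0:x1],cv2.COLOR_BGR2HSV)
    n,l,s,c=cv2.connectedComponentsWithStats(cv2.inRange(h,lo,hi))
    return [(s[i,4],c[i]+[x0,y0],s[i,:4]+[x0,y0,0,0]) for i in range(1,n) if s[i,4]>=amin]
E
python3 - <<'E'
from h import *
t=cv2.imread('pics/top0.png'); s=cv2.imread('pics/side0.png')
a=cv2.resize(t[125:270,195:365],None,fx=4.7,fy=4.1,interpolation=cv2.INTER_CUBIC)
a=cv2.resize(t[125:270,195:365],None,fx=4,fy=4,interpolation=cv2.INTER_CUBIC);cv2.imwrite('pics/tc.png',a)
cv2.imwrite('pics/sc.png',cv2.resize(s[130:290,240:430],None,fx=3.7,fy=3.7,interpolation=cv2.INTER_CUBIC))
for n,lo,hi,roi in(('cup',(0,0,150),(180,60,255),(228,210,258,240)),('blue',(100,120,40),(130,255,255),(190,195,270,255)),('board',(0,0,130),(180,60,255),(270,200,360,265))):
    print(n,blobs(t,lo,hi,roi))
print('yel side',blobs(s,(20,140,90),(32,255,255),(300,190,360,260)))
E
```

```text
cup [(np.int32(219), array([243.29223744, 224.35159817]), array([235, 216,  17,  17]))]
blue [(np.int32(807), array([232.39281289, 225.71995043]), array([206, 208,  49,  35]))]
board [(np.int32(1612), array([318.       , 238.5837469]), array([278, 209,  69,  51]))]
yel side [(np.int32(201), array([326.92537313, 223.54726368]), array([320, 215,  15,  18]))]
```

View pics/tc.png

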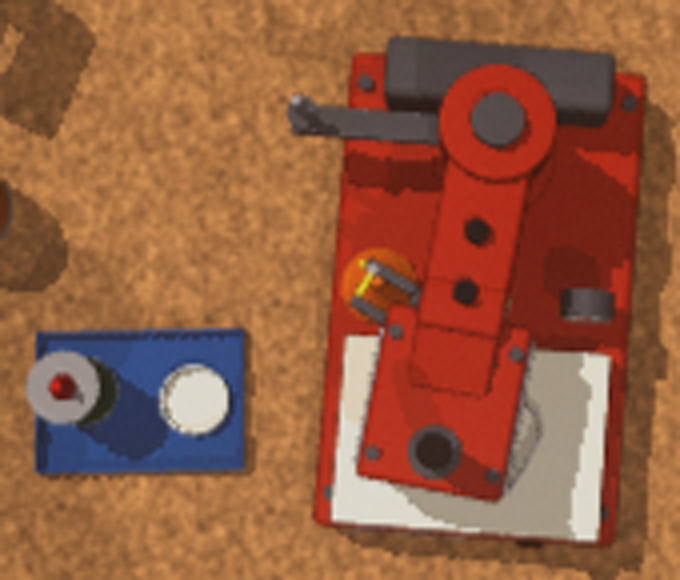

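View pics/sc.png

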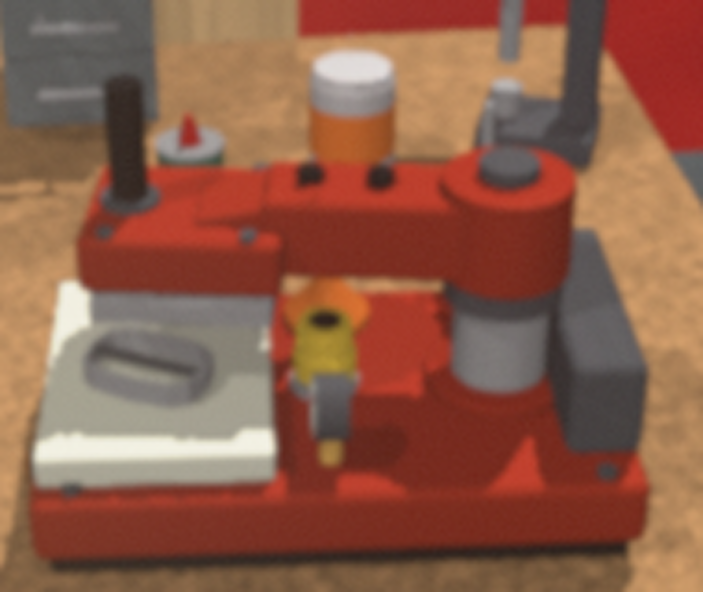

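Run:
```python
from h import *
c=lambda u,v:(195+u/4-.375,125+v/4-.375)
hub=ray('top',*c(498,120),.257);g=ray('top',*c(434,449),.309);print('hub',hub,'grip',g,np.linalg.norm(hub-g))
cor=np.array([ray('top',*c(*p),.07)[:2] for p in((355,55),(642,76),(612,545),(316,522))]);print(cor)
f=(cor[2]+cor[3]-cor[0]-cor[1])/2;s=cor[0]+cor[3]-cor[1]-cor[2];print('x front dir',np.degrees(np.arctan2(-f[1],-f[0])),'y dir-90',np.degrees(np.arctan2(s[1],s[0]))-90, np.linalg.norm(f),np.linalg.norm(s)/2)
print('grip dir',np.degrees(np.arctan2(*(hub-g)[[1,0]])))
print('cup rim',ray('top',243.3,224.5,.012),'blue ctr',ray('top',*c(141,402),.016))
sc=lambda u,v:(240+u/3.7-.37,130+v/3.7-.37)
print('cap top side',ray('side',*sc(325,320),.127)); print('grip top side',ray('side',*sc(123,82),.309),'hub side',ray('side',*sc(510,168),.265))
print('pin',ray('top',*c(297,103),.215))
```

```text
hub [ 0.67827589 -0.02033098  0.257     ] grip [0.41524628 0.02474735 0.309     ] 0.2718834814828627
[[ 0.77249329  0.10608424]
 [ 0.75906859 -0.15485961]
 [ 0.33558147 -0.13257124]
 [ 0.3512715   0.13018632]]
x front dir -3.1434610114154062 y dir-90 -3.18203426801621 0.4229909077116778 0.2622550469064181
grip dir -9.724942152513153
cup rim [0.45968192 0.24924342 0.012     ] blue ctr [0.45631339 0.29780207 0.016     ]
cap top side [ 0.55111837 -0.01647128  0.127     ]
grip top side [0.41448489 0.01905698 0.309     ] hub side [ 0.67338727 -0.05351835  0.265     ]
pin [0.69714341 0.14389725 0.215     ]
```

```bash
cat >> h.py <<'E'
from scipy.spatial.transform import Rotation as Rn
HUB=np.array([.678,-.020]);Y0=np.radians(-3.15)
def yaw():
    q=manip.get_state()['ee_rot'];R=Rn.from_quat(q,scalar_first=True).as_matrix();return R,np.degrees(np.arctan2(R[1,1],R[0,1]))
def row(x,y,z,ya):   # target TCP and tool-y heading (deg) -> normalised row
    s=manip.get_state();R,y0=yaw();d=R.T@(np.array([x,y,z])-s['position'])/.8
    return [round(float(v),4) for v in d]+[round(float(((y0-ya+180)%360-180)/120),4)]
def arc(s,r=.27):
    a=np.pi+Y0-s;return HUB+r*np.array([np.cos(a),np.sin(a)]),np.degrees(a)-90
E
python3 -c "
from h import *
print(yaw()[1],arc(.115),arc(1.3))
print(row(.414,.023,.37,80.3))"
```

```text
73.7975604328105 (array([0.4118911 , 0.02567335]), np.float64(80.2609853559955)) (array([0.62018032, 0.24373639]), np.float64(12.365486632992969))
[-0.4889, -0.5465, -0.1636, -0.0542]
```

Request:
move_arm([
  [[-0.489,-0.5465,-0.164,-0.054,-1],[-0.489,-0.5465,-0.164,-0.054,-1],[-0.489,-0.5465,-0.164,-0.054,-1],[-0.489,-0.5465,-0.164,-0.054,-1],[-0.489,-0.5465,-0.164,-0.054,-1],[-0.489,-0.5465,-0.164,-0.054,-1],[-0.489,-0.5465,-0.164,-0.054,-1],[-0.489,-0.5465,-0.164,-0.054,-1],[-0.489,-0.5465,-0.164,-0.054,-1],[-0.489,-0.5465,-0.164,-0.054,-1],[-0.489,-0.5465,-0.164,-0.054,-1],[-0.489,-0.5465,-0.164,-0.054,-1]],
])

```text
clock: 1.3
position: [0.4138, 0.0223, 0.3706]
ee_rot: [0.0, 0.085, 0.996, 0.0]
contact_force: [1.5, 0.5, -0.3]
width: 0.0856
gripper_force: 0.0
```

Request:
move_arm([
  [[0,0,0.045,0,-1],[0,0,0.09,0,-1],[0,0,0.133,0,-1],[0,0,0.133,0,-1],[0,0,0.133,0,1],[0,0,0.133,0,1],[0,0,0.133,0,1],[0,0,0.133,0,1],[0,0,0.133,0,1],[0,0,0.133,0,1]],
], squeeze=20)

```text
clock: 2.3
position: [0.4145, 0.0242, 0.2653]
ee_rot: [0.001, 0.085, 0.996, 0.0]
contact_force: [-0.5, 0.2, 6.1]
width: 0.0276
gripper_force: 20.3
```

Run:
```python
from h import *
t=manip.get_image('top');s=manip.get_image('side')
a=cv2.resize(s[110:280,240:430],None,fx=3.2,fy=3.2)
cv2.imwrite('pics/g.png',a[:,:,::-1])
s=manip.get_state();print(s['clock'],s['width'],s['contact_force'],s['gripper_force'],s['position'])
for k in np.linspace(.115,1.305,13)[1:]:
    (x,y),ya=arc(k,np.linalg.norm(s['position'][:2]-HUB)); print(round(k,3),row(x,y,s['position'][2],ya))
```

```text
2.4 0.027522924530373815 [-0.08264855 -0.06725167  5.80191679] 20.333558320999146 [0.41446998 0.02426162 0.2652541 ]
0.214 [-0.0017, 0.0343, 0.0, 0.0476]
0.313 [-0.0066, 0.067, 0.0, 0.0949]
0.412 [-0.0147, 0.0991, 0.0001, 0.1423]
0.512 [-0.026, 0.1302, 0.0001, 0.1896]
0.611 [-0.0403, 0.1601, 0.0002, 0.237]
0.71 [-0.0575, 0.1884, 0.0003, 0.2843]
0.809 [-0.0774, 0.2148, 0.0003, 0.3317]
0.908 [-0.0998, 0.2392, 0.0004, 0.379]
1.008 [-0.1246, 0.2612, 0.0005, 0.4264]
1.107 [-0.1514, 0.2807, 0.0006, 0.4737]
1.206 [-0.1799, 0.2974, 0.0007, 0.5211]
1.305 [-0.21, 0.3112, 0.0008, 0.5684]
```

View pics/g.png

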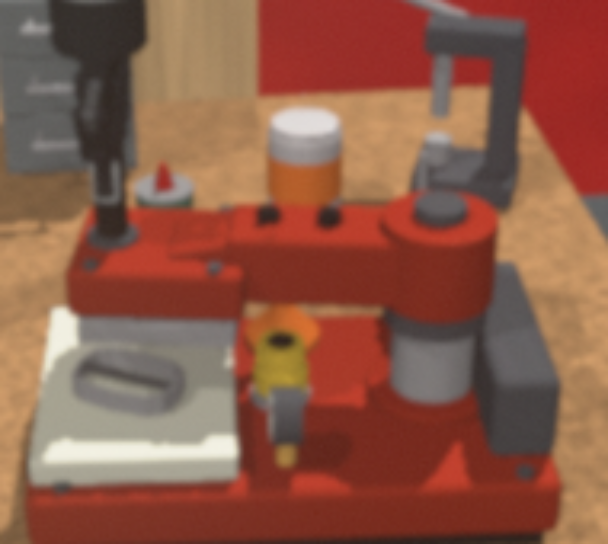

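The fingers hold the black grip at (108,200), with an opening of 27.5 mm. I'll swing the arm along the arc in two stages.

Request:
move_arm([
  [[-0.0005,0.017,0,0.024,1],[-0.002,0.034,0,0.048,1],[-0.0066,0.067,0,0.095,1],[-0.0147,0.099,0,0.142,1],[-0.026,0.13,0,0.19,1],[-0.04,0.16,0,0.237,1],[-0.0575,0.188,0,0.284,1],[-0.077,0.215,0,0.332,1],[-0.1,0.239,0,0.379,1],[-0.1,0.239,0,0.379,1]],
])

```text
clock: 3.4
position: [0.5289, 0.202, 0.2651]
ee_rot: [0.002, 0.464, 0.886, 0.003]
contact_force: [0.7, 0.7, 6.6]
width: 0.0274
gripper_force: 22.0
```

Run:
```python
from h import *
s=manip.get_state();print(s['clock'],s['width'],s['contact_force'],s['gripper_force'],s['position'])
for k in (1.0,1.07,1.12,1.17,1.22,1.26,1.285,1.31):
    (x,y),ya=arc(k,.2672); print(round(k,3),row(x,y,.2655,ya))
```

```text
3.4 0.027436050869453023 [0.65812726 0.65487483 6.64639927] 21.98208510875702 [0.52887372 0.20202743 0.26511822]
1.0 [-0.0017, 0.0252, -0.0003, 0.0434]
1.07 [-0.0046, 0.0484, -0.0001, 0.0768]
1.12 [-0.0077, 0.0648, -0.0, 0.1007]
1.17 [-0.0116, 0.0811, 0.0001, 0.1246]
1.22 [-0.0163, 0.0971, 0.0002, 0.1484]
1.26 [-0.0206, 0.1097, 0.0003, 0.1675]
1.285 [-0.0236, 0.1175, 0.0004, 0.1795]
1.31 [-0.0268, 0.1252, 0.0004, 0.1914]
```

Request:
move_arm([
  [[-0.002,0.025,0,0.043,1],[-0.005,0.048,0,0.077,1],[-0.0077,0.065,0,0.1,1],[-0.0116,0.081,0,0.125,1],[-0.0163,0.097,0,0.148,1],[-0.0206,0.11,0,0.168,1],[-0.0236,0.1175,0,0.18,1],[-0.0268,0.125,0,0.191,1],[-0.0268,0.125,0,0.191,1],[-0.0268,0.125,0,0.191,1]],
])

```text
clock: 4.4
position: [0.6196, 0.2413, 0.265]
ee_rot: [-0.001, 0.63, 0.777, 0.003]
contact_force: [0.4, 5.6, 3.8]
width: 0.0278
gripper_force: 22.5
```

Run:
```python
from h import *
s=manip.get_state();p=s['position'][:2]-HUB;print(s['position'],s['contact_force'],'swing',np.pi+Y0-np.arctan2(p[1],p[0]),np.linalg.norm(p))
t=manip.get_image('top')
cv2.imwrite('pics/p.png',cv2.resize(t[125:270,195:365],None,fx=4,fy=4,interpolation=cv2.INTER_CUBIC)[:,:,::-1])
```

```text
[0.61961399 0.2412906  0.26495291] [0.41230512 5.61826987 3.82451739] swing 1.2959775291124447 0.26773439546724104
```

View pics/p.png

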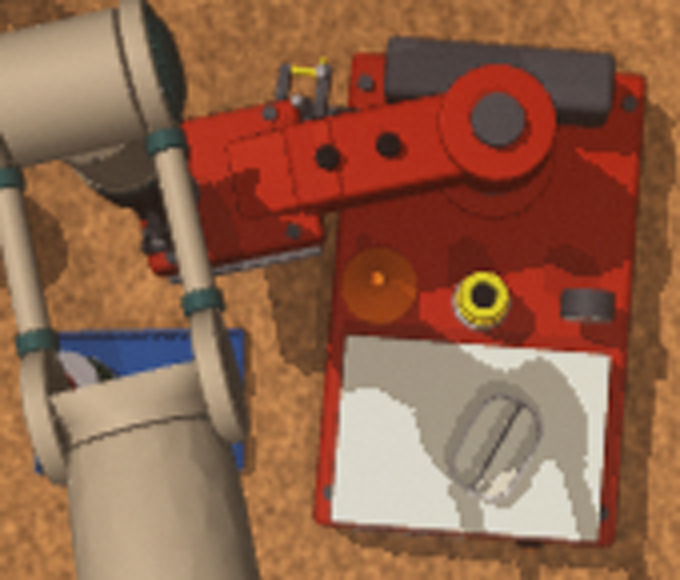

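The latch at (310,70) lies straight across the hook mouth, with the pin at (297,100) inside it. I'll push a little further to confirm it's home against the stop.

Request:
move_arm([
  [[0,0.005,0,0,1],[0,0.01,0,0,1],[0,0.01,0,0,1]],
])

```text
clock: 4.75
position: [0.6267, 0.2427, 0.2649]
ee_rot: [-0.001, 0.63, 0.777, 0.002]
contact_force: [-1.4, 4.6, 4.6]
width: 0.0274
gripper_force: 22.4
```

Request:
move_arm([
  [[0,0.004,0,0.004,1],[0,0.008,0,0.008,1],[0,0.008,0,0.008,1]],
])

```text
clock: 5.05
position: [0.6274, 0.2428, 0.2648]
ee_rot: [-0.005, 0.636, 0.772, -0.003]
contact_force: [-15.0, 0.9, 8.1]
width: 0.0274
gripper_force: 25.1
```

At the stop: the force rose to 15 N with no further motion. Now I'll release and rise.

Request:
move_arm([
  [[0,-0.007,0,0,1],[0,-0.007,0,0,-1],[0,-0.007,0,0,-1],[0,-0.007,0,0,-1],[0,-0.007,0,0,-1],[0,-0.007,-0.05,0,-1],[0,-0.007,-0.1,0,-1],[0,-0.007,-0.134,0,-1],[0,-0.007,-0.134,0,-1]],
])

```text
clock: 5.95
position: [0.6295, 0.2406, 0.3762]
ee_rot: [0.003, 0.637, 0.771, 0.004]
contact_force: [0.3, 0.5, 0.4]
width: 0.0855
gripper_force: 0.0
```

Run:
```python
from h import *
s=manip.get_state();print(s['position'],s['qpos'],s['contact_force'],s['width'],yaw()[1])
t=manip.get_image('top')[:,:,::-1];S=manip.get_image('side')[:,:,::-1]
b=blobs(t,(22,130,90),(34,255,255),(290,180,340,215));print(b)
for a,c,bb in b: print(ray('top',bb[0]+bb[2]/2-.5,bb[1]+bb[3]/2-.5,.122))
b=blobs(S,(20,140,90),(34,255,255),(300,190,360,260));print(b)
# dark top disc in both views
for im,roi in((t,(306,190,326,206)),(S,(318,208,342,222))): print([x for x in blobs(im,(0,0,0),(180,255,75),roi,4)])
c=lambda u,v:(195+u/4-.375,125+v/4-.375)
print('disc',ray('top',*c(484,294),.127)); print(row(.55,-.0145,.25,12.5))
a=cv2.resize(t[125:270,195:365],None,fx=4,fy=4,interpolation=cv2.INTER_CUBIC);cv2.imwrite('pics/r.png',a)
```

```text
[0.62951037 0.24062202 0.37618808] [ 2.62068476e-01  3.94109388e-01  1.00026181e+00 -2.46435218e-04
  1.73769465e+00  7.19357767e-02] [0.30334821 0.50397232 0.40404656] 0.08551984279657625 10.891268489483373
[(np.int32(98), array([314.91836735, 199.16326531]), array([309, 193,  13,  13]))]
[ 0.54887172 -0.01188422  0.122     ]
[(np.int32(242), array([327.16942149, 222.52479339]), array([320, 213,  16,  20]))]
[(np.int32(29), array([315.27586207, 198.5862069 ]), array([313, 196,   6,   6]))]
[(np.int32(4), array([327.5, 216. ]), array([326, 216,   4,   1]))]
disc [ 0.55147168 -0.01391254  0.127     ]
[-0.2943, -0.1561, 0.1513, -0.0133]
```

View pics/r.png

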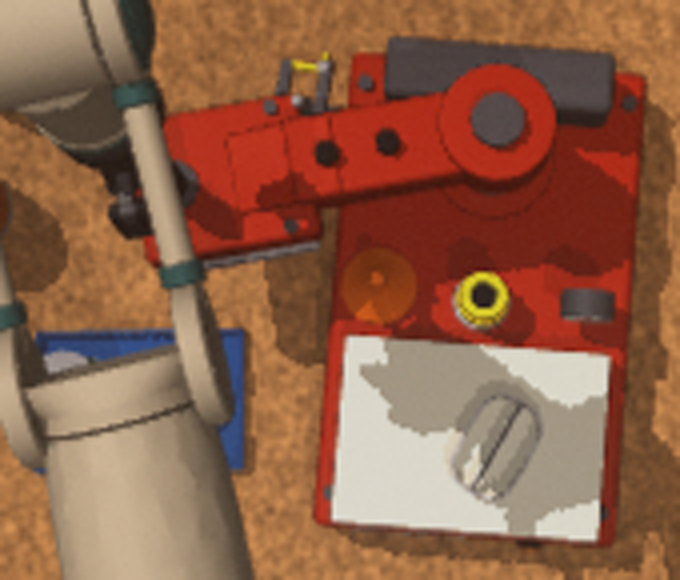

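The arm stays parked with the latch shut at (312,65) after release. The cap top is visible at (484,296) in the crop. Next I'll move above the cap.

```bash
python3 -c "
from h import *
print(ray('top',315.3,198.6,.127),row(.550,-.0137,.37,-3),row(.55,-.0137,.106,-3))"
```

```text
[ 0.54979851 -0.01281858  0.127     ] [-0.2934, -0.1558, 0.0013, 0.1158] [-0.2934, -0.1561, 0.3313, 0.1158]
```

Request:
move_arm([
  [[-0.293,-0.156,0,0.116,-0.4],[-0.293,-0.156,0,0.116,-0.4],[-0.293,-0.156,0,0.116,-0.4],[-0.293,-0.156,0,0.116,-0.4],[-0.293,-0.156,0,0.116,-0.4],[-0.293,-0.156,0,0.116,-0.4],[-0.293,-0.156,0,0.116,-0.4],[-0.293,-0.156,0.05,0.116,-0.4],[-0.293,-0.156,0.1,0.116,-0.4],[-0.293,-0.156,0.15,0.116,-0.4],[-0.293,-0.156,0.2,0.116,-0.4],[-0.293,-0.156,0.2,0.116,-0.4]],
])

```text
clock: 7.25
position: [0.5452, -0.011, 0.2045]
ee_rot: [-0.006, 0.725, 0.689, -0.004]
contact_force: [-0.9, 1.1, -0.2]
width: 0.06
gripper_force: 0.0
```

Run:
```python
from h import *
s=manip.get_state();print(s['position'],s['width'],s['contact_force'],yaw()[1],row(.55,-.0135,.106,-3))
S=manip.get_image('side')[:,:,::-1]
cv2.imwrite('pics/c.png',cv2.resize(S[130:270,250:430],None,fx=3.7,fy=3.7,interpolation=cv2.INTER_CUBIC))
```

```text
[ 0.54524598 -0.01100085  0.20450959] 0.05998551772496066 [-0.94866739  1.08566546 -0.2242368 ] -2.920332489832834 [-0.0031, 0.0079, 0.123, 0.0007]
```

View pics/c.png

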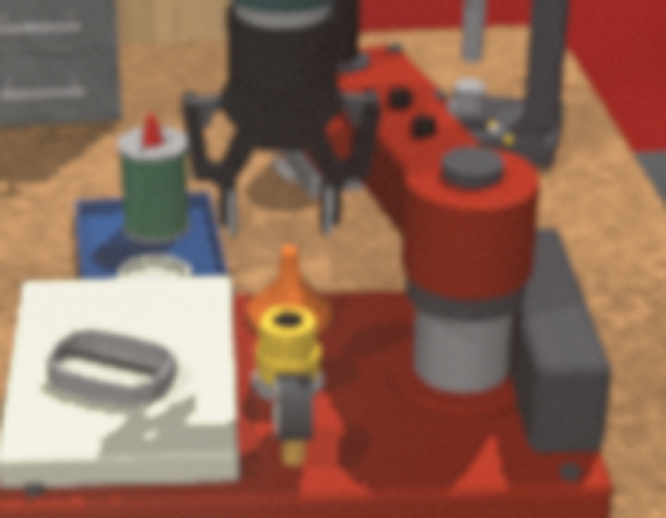

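The open fingers at (230,215) and (328,215) straddle the cap at (288,320). They need about 4 mm more in +x.

Request:
move_arm([
  [[0,0,0.06,0,-0.4],[0,0,0.06,0,-0.4],[0,0,0.06,0,-0.4]],
])

```text
clock: 7.6
position: [0.5507, -0.0128, 0.1646]
ee_rot: [0.0, 0.725, 0.689, 0.001]
contact_force: [0.5, 0.5, 0.7]
width: 0.059
gripper_force: 0.0
```

```bash
python3 -c "
from h import *
s=manip.get_state();print(s['position'],s['contact_force'],row(.55,-.0133,.107,-3))"
```

```text
[ 0.55070749 -0.01283946  0.16462973] [0.50331172 0.49782295 0.73053445] [-0.0006, -0.001, 0.072, 0.0003]
```

Request:
move_arm([
  [[0,-0.001,0.03,0,-0.4],[0,-0.001,0.055,0,-0.4],[0,-0.001,0.072,0,-0.4],[0,-0.001,0.072,0,-0.4],[0,-0.001,0.072,0,1],[0,-0.001,0.072,0,1],[0,-0.001,0.072,0,1],[0,-0.001,0.072,0,1],[0,-0.001,0.072,0,1]],
], squeeze=25)

```text
clock: 8.5
position: [0.5511, -0.0134, 0.1083]
ee_rot: [0.002, 0.725, 0.688, 0.002]
contact_force: [-0.8, 0.3, 5.7]
width: 0.0391
gripper_force: 40.2
```

Request:
move_arm([
  [[0,0,-0.015,0,1],[0,0,-0.03,0,1],[0,0,-0.05,0,1],[0,0,-0.08,0,1],[0,0,-0.12,0,1],[0,0,-0.16,0,1],[0,0,-0.16,0,1]],
])

```text
clock: 9.2
position: [0.5517, -0.0136, 0.2396]
ee_rot: [0.004, 0.725, 0.688, 0.003]
contact_force: [0.4, -0.0, -0.4]
width: 0.0394
gripper_force: 39.1
```

Run:
```python
from h import *
s=manip.get_state();print(s['position'],s['contact_force'],s['width'],s['gripper_force'],yaw()[1])
S=manip.get_image('side')[:,:,::-1];t=manip.get_image('top')[:,:,::-1]
b=blobs(t,(0,0,150),(180,60,255),(228,210,258,240));print(b)
for a,c,bb in b: print(ray('top',*c,.012),ray('top',bb[0]+bb[2]/2-.5,bb[1]+bb[3]/2-.5,.012))
print(blobs(S,(20,140,90),(34,255,255),(280,120,380,260)))
print(row(.46,.249,.24,-3))
x=cv2.resize(S[110:270,230:410],None,fx=3.3,fy=3.3);y=cv2.resize(t[195:250,195:265],None,fx=3,fy=3)
x[:y.shape[0],-y.shape[1]:]=y;cv2.imwrite('pics/l.png',x)
```

```text
[ 0.55173259 -0.01363848  0.23956865] [ 0.4069255  -0.04557861 -0.36717691] 0.03941230664327615 39.114462852012366 -2.9993200005333724
[(np.int32(204), array([243.67156863, 224.65686275]), array([235, 216,  17,  17]))]
[0.45912943 0.24785798 0.012     ] [0.46150461 0.25040705 0.012     ]
[(np.int32(311), array([327.68167203, 181.78135048]), array([319, 170,  18,  23]))]
[0.3216, -0.1284, -0.0066, -0.0]
```

View pics/l.png

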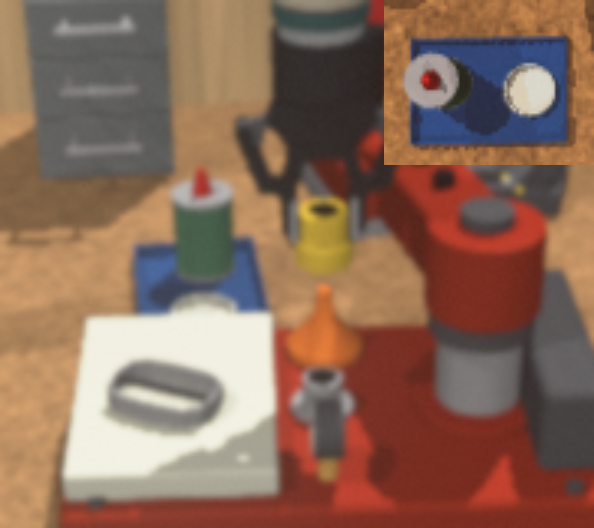

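The cap hangs upright in the fingers at (323,235), clear of the bare neck at (322,380), and the cup is visible in the inset. Now I'll move over the cup.

Request:
move_arm([
  [[0.322,-0.128,0,0,1],[0.322,-0.128,0,0,1],[0.322,-0.128,0,0,1],[0.322,-0.128,0,0,1],[0.322,-0.128,0,0,1],[0.322,-0.128,0,0,1],[0.322,-0.128,0,0,1],[0.322,-0.128,0.05,0,1],[0.322,-0.128,0.1,0,1],[0.322,-0.128,0.15,0,1],[0.322,-0.128,0.19,0,1],[0.322,-0.128,0.19,0,1]],
])

```text
clock: 10.5
position: [0.4559, 0.2468, 0.0767]
ee_rot: [-0.002, 0.726, 0.688, -0.006]
contact_force: [-0.0, -1.0, -1.8]
width: 0.0389
gripper_force: 39.3
```

Run:
```python
from h import *
import time
S=manip.get_image('side')[:,:,::-1];manip.get_image('side')
s=manip.get_state();print(s['position'],s['contact_force'],s['width'],s['gripper_force'],yaw()[1],row(.46,.249,.036,-3))
p=s['position'];print('cap bottom exp px',proj('side',[p[0],p[1],p[2]-.026]),'cup px',proj('side',[.46,.249,.012]))
print(blobs(S,(20,140,90),(34,255,255),(230,120,380,260)))
cv2.imwrite('pics/d.png',cv2.resize(S[130:240,230:350],None,fx=5,fy=5,interpolation=cv2.INTER_CUBIC))
```

```text
[0.4599484  0.24861333 0.0811328 ] [ 0.67656642  0.68170365 -0.387532  ] 0.0391191305469595 39.26204684015829 -3.038729722688294 [0.0005, 0.0001, 0.0564, -0.0003]
cap bottom exp px [290.85200961 192.50546694] cup px [291.36981272 203.74681905]
[(np.int32(178), array([288.97752809, 189.13483146]), array([283, 181,  13,  17]))]
```

View pics/d.png

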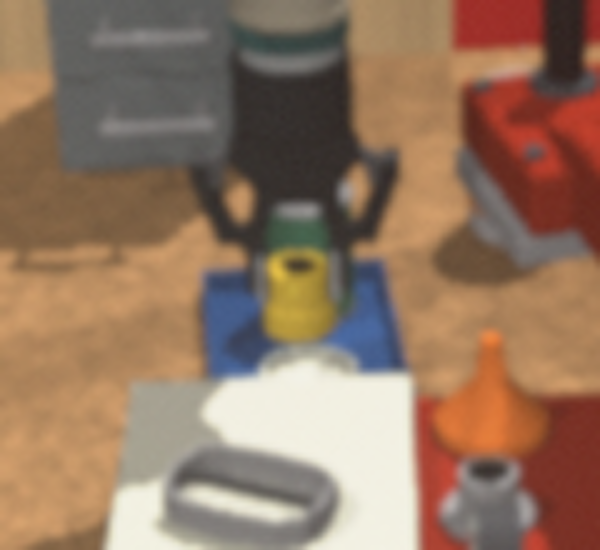

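The cap at (300,300) is above the cup at (309,360). The frame caught the arm 4 mm before it settled in x, so it is now aligned. I'll descend.

Request:
move_arm([
  [[0,0,0.02,0,1],[0,0,0.04,0,1],[0,0,0.05,0,1],[0,0,0.055,0,1],[0,0,0.058,0,1],[0,0,0.058,0,1],[0,0,0.058,0,1]],
])

```text
clock: 11.3
position: [0.4605, 0.2496, 0.0357]
ee_rot: [0.0, 0.725, 0.688, 0.001]
contact_force: [0.4, 0.9, -1.3]
width: 0.039
gripper_force: 39.3
```

Request:
move_arm([
  [[0,0,0.002,0,1],[0,0,0.004,0,1],[0,0,0.005,0,1],[0,0,0.005,0,1],[0,0,0.005,0,1]],
])

```text
clock: 11.8
position: [0.4603, 0.2496, 0.0326]
ee_rot: [0.0, 0.725, 0.688, 0.001]
contact_force: [-2.1, -0.4, 11.1]
width: 0.039
gripper_force: 41.5
```

Contact with the cup floor at the expected height. Now I'll release and rise.

Request:
move_arm([
  [[0,0,-0.001,0,1],[0,0,-0.001,0,-0.4],[0,0,-0.001,0,-0.4],[0,0,-0.001,0,-0.4],[0,0,-0.001,0,-0.4],[0,0,-0.03,0,-0.4],[0,0,-0.08,0,-0.4],[0,0,-0.14,0,-0.4],[0,0,-0.2,0,-0.4],[0,0,-0.25,0,-0.4],[0,0,-0.25,0,-0.4],[0,0,-0.25,0,-0.4]],
])

```text
clock: 13.0
position: [0.4602, 0.2495, 0.2317]
ee_rot: [0.0, 0.725, 0.688, 0.001]
contact_force: [0.1, -0.2, -1.4]
width: 0.0597
gripper_force: 0.0
```

Run:
```python
from h import *
s=manip.get_state();print(s['position'],s['contact_force'],s['width'],s['gripper_force'])
S=manip.get_image('side')[:,:,::-1]
b=blobs(S,(20,140,90),(34,255,255),(230,120,380,260));print(b)
print('exp top/mid/bottom',[proj('side',[.46,.249,z]) for z in(.051,.028,.006)])
cv2.imwrite('pics/e.png',cv2.resize(S[100:240,230:410],None,fx=4,fy=4,interpolation=cv2.INTER_CUBIC))
```

```text
[0.46022495 0.24947171 0.23173214] [ 0.11494106 -0.15888064 -1.44593869] 0.059707662688544105 0.0
[(np.int32(122), array([291.17213115, 198.1147541 ]), array([285, 192,  13,  12]))]
exp top/mid/bottom [array([290.91216922, 193.54271645]), array([291.18347625, 199.59206439]), array([291.43918888, 205.29370303])]
```

View pics/e.png

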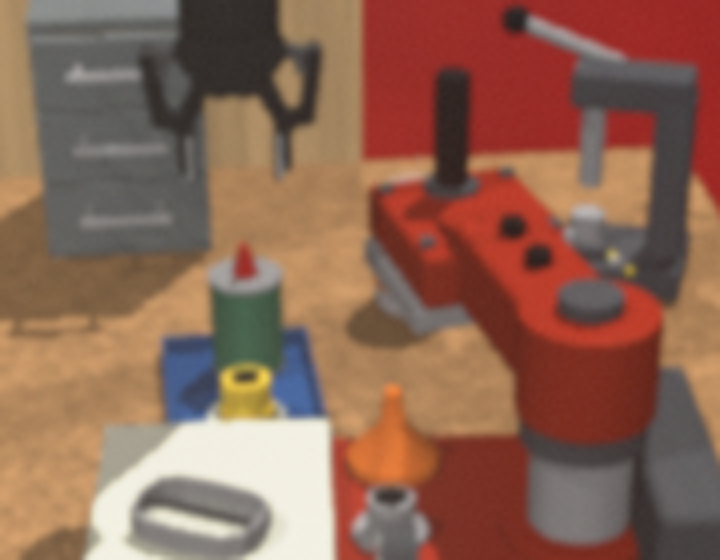

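The cap stands upright in the cup at (245,390), the press arm is parked, and the gripper is clear of everything. I'm handing the job in.

```bash
python3 -c "
from rig import manip
print(manip.sign_off())"
```

```text
the job is handed in; nothing more can be done
None
```

The press arm is parked with its latch shut, the cap is standing upright in the cap cup, and the job was handed in after about 13 s; the hand-in returned no verdict.

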